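# Load a bottle onto the bottle roller and fold its cover shut

## Robot

A 6-joint arm with a two-finger parallel gripper is mounted at the origin on a cart in front of the work surface, level with it; the furniture and walls round the work are solid. World frame = base frame: x ahead of the robot, y to its left, z up, the work surface at z = 0. Lengths are in m, angles in rad, forces in N, time in s.
With the tool pointing down it reaches from about 0.325 to 0.85 m from the base axis. Payload 4.4 kg.
Tool frame: the origin (TCP) lies between the finger pads; the fingertips stand 25 mm ahead of it and the grasp point (between the pads) lies 6 mm ahead of it; z points along the fingers, y is the line along which they close (so a half turn about z gives the same grasp; the last joint's range is limited). The gripper opens to 94 mm and grips with 3 to 60 N. Pads are 16 mm wide; open, the fingers measure 119 mm over their backs; the gripper's body (75 mm by 177 mm) begins 78 mm behind the grasp point.
Start: joints at [-1.468, 0.207, 1.542, -0, 1.393, -0.15], TCP at [0.144, -0.557, 0.23] pointing down, gripper open.
Joint ranges: [-2.73, 2.73], [-0.86, 2.22], [0.23, 2.46], [-1.11, 4.25], [0.08, 2.63], [-2.82, 2.82]. Speed limits (rad/s): [2.79, 2.79, 3.14, 3.14, 3.14, 3.14].

## Interface

Orientations are given as a unit quaternion [w, x, y, z].
In Python, from station import readout, viewer, ticket, find_in, landmark_of gives the robot as it stands.
- The arm moves only by the shell command python3 -m creep 'ROWS' [OPENING] [FORCE]. ROWS is JSON, a list of rows, each a list of 2 entries, a list of its own where there are three numbers: the shift along the tool's x, y, z in m, then the turn about the tool's z in degrees. A call has 1 to 10 rows; each row shifts and turns the commanded pose from where the row before left it, along the tool's axes as they then stand; what a row does not reach is not made up. A row lasts 1/8 s, in which the tool goes at most 62.5 mm and 10.7 degrees, less where a joint would pass 70% of its speed; a pose out of reach is approached as far as the arm can. A call is refused whole if a number of a shift passes 0.0625 or a number of a turn 10.7, either way. A call with a gripper value outside its range is refused whole. OPENING is the finger opening in m, from 0 to 0.094, set as the call begins (- or left out, the last holds). The fingers move at their own pace and stop on an object; FORCE is the grip in N (left out, the last holds). Time passes only in rows, so rows that do not move let the fingers close. It gives the time, the measured TCP pose, the force, the opening and the grip force at its end, in the units of the state.
- readout.get_obs(): the state, without advancing time (a new reading comes with each control period).
- viewer.camera(name): name is "side" or "top"; returns a dict with "image" (400x640x3 uint8, red, green, blue), "mtx" (3x3 intrinsics, pixels), "distortion" ([k1, k2, p1, p2, k3] as OpenCV has them; the pictures are not rectified), "camera_from_world" (4x4, takes a point from world to camera coordinates). Camera axes: x right, y down, z forward; pixel columns grow to the right and rows downward; lengths in m; the calibration is good to about 2 mm. A picture is of the moment at which its call begins. There is no depth.
- ticket.finish_job(): hands the job in; it is judged then, once.
Trained networks look in the newest picture that a camera, given by its name, has taken for a name from the list of things; names that differ only in an ending like _2 or _b are one class to them, and where a whole thing is asked for, a point or a joint stands for the part that bears it (a point fixed in the world has none). Each returns a list of dicts, best first, with "score" (0 to 1); they miss things now and then, are a little off and sometimes report something else, mostly with a low value. They report only what shows in the picture. A call takes as long as a camera call. They do not tell look-alikes from the thing itself.
- find_in(camera, thing): "at" ([row, column] in pixels, amid what is visible of it).
- landmark_of(camera, thing): "at" ([row, column] in pixels: a listed point, or the origin of a listed thing).
The state is a dict: "clock": time; "qpos": joint angles; "dq": joint speeds; "effort": joint torques, N m; "tool_pos": TCP position; "orientation": TCP orientation; "force": force on the tool from outside, world axes, zero at the start; "wrist_torque": the same for the moment, N m; "gripper_width": opening from 0.0 (shut) to 1.0 (fully open); "gripper_force": force on a finger pad.
Only numpy, scipy, OpenCV 4.12 (cv2) and the standard library are available. Lean on these libraries where they do the work, as an engineer would, in place of code of your own. Each camera call takes 0.05 s, during which the arm holds its last target. There are 200 camera calls.

## Task

Take the long brown bottle from the ribbed rest and lay it gently on the empty front pair of rollers, along them and midway between the end plates, so that it lies still and the rollers are not set spinning. Then fold the cover down flat over the bottles: first the plain flap on the right, then the flap with the lip on the left, so that its lip lies on top. Leave the short bottle on its rest, the bottle on the rear rollers where it lies, and the small beaker and weighing bottle standing.

Things in the scene. Friction and masses are not known exactly. Their poses are not given: they have to be found in the camera images.
- bottle_roller: bench bottle roller, 190 x 200 mm, fixed. Origin: centre of underside; y along the rollers, x from the front lane (nearer the robot) to the rear lane, z up. White end plates 12 mm thick at y = -81 and +81 mm, 150 mm clear between them, tops at z = 110 mm; no front or back walls. Two lanes, at x = -54 (front) and +54 mm (rear), each a pair of rollers 30 mm apart, roller axes at z = 40 mm
- seat_front (a point): where the long bottle's mid length point belongs: middle of the front lane, 70.5 mm above the worktop, axes as the bottle roller's. The bottle lies between two rollers on four rubber collars (22 mm in diameter, tops at 51 mm, 25 mm either side of the middle); fingertips below 52 mm hit the rollers. A bottle put down off the middle, skew or from above sets them spinning
- seat_rear (a point): the same for the rear lane, which is already loaded
- bottle_long: brown glass bottle lying on its side, 46 mm in diameter, 115 mm long; the last 19 mm are neck and black cap (32 mm in diameter); about 150 g. Origin on its axis at mid length; y along the axis to the cap (which end the cap is at does not matter); it may be turned about its axis, so x and z mean nothing. Starts on one of the two places of the ribbed rest.
- bottle_short: brown glass bottle lying on its side, 46 mm in diameter, 80 mm long; the last 19 mm are neck and black cap (32 mm in diameter); about 150 g. Origin on its axis at mid length; y along the axis to the cap (which end the cap is at does not matter); it may be turned about its axis, so x and z mean nothing. Lies on the other place of the ribbed rest; stays there.
- bottle_loaded: brown glass bottle lying on its side, 46 mm in diameter, 115 mm long; the last 19 mm are neck and black cap (32 mm in diameter); about 150 g. Origin on its axis at mid length; y along the axis to the cap (which end the cap is at does not matter); it may be turned about its axis, so x and z mean nothing. Lies on the rear lane of the roller; stays there.
- ribbed_rest: white plate 200 x 130 x 8 mm, fixed, with two places 108 mm apart (x = -54 and +54 mm), each a pair of round ribs along y, 30 mm apart, tops at 17 mm. Origin: centre of its underside. A bottle lies on it along y with its axis 35.6 mm above the worktop
- flap_plain (a joint): angle of the plain grey flap on the right (-y) end plate: 0 = folded in, flat over the rollers (closed, at its stop), 1.57 = upright, more = leaning outward; starts at 1.8 to 2.2 (stop at 2.3). Rigid sheet 186 mm wide along x, 4 mm thick, 83 mm from hinge to edge. It stays at any angle and turns with about 0.03 N m: push it over from outside with shut fingers, then press it flat
- flap_lipped (a joint): the same for the flap on the left (+y) end plate; it differs only by its lip, a strip 4 mm thick on its outer face, from 70 to 96 mm from the hinge, which overlaps the closed plain flap by about 12 mm
- flap_plain_hinge (a point): middle of the plain flap's hinge line, 110 mm above the worktop (the line runs along the roller's x axis); axes as the bottle roller's. The closed flap's upper face is at 114 mm
- flap_lipped_hinge (a point): the same for the lipped flap (its lip's upper face is at 118 mm when closed)
- flap_plain_edge (a point): middle of the plain flap's free edge, 83 mm from its hinge; moves with the flap
- flap_lipped_edge (a point): middle of the lipped flap's width, 83 mm from its hinge (the lip goes on 13 mm further); moves with the flap
- beaker_small: small glass beaker standing by, 46 x 52 x 58 mm; origin at the centre of its underside
- weigh_bottle: small glass weighing bottle standing by, 37 mm in diameter, 52 mm high; origin at the centre of its underside
- roller_front_1 (a joint): turn angle of the nearer roller of the front lane, 0 at the start; turns without end and very easily, each roller by itself
- roller_front_2 (a joint): turn angle of the farther roller of the front lane, 0 at the start; turns without end and very easily, each roller by itself
- roller_rear_1 (a joint): turn angle of the nearer roller of the rear lane, 0 at the start; turns without end and very easily, each roller by itself
- roller_rear_2 (a joint): turn angle of the farther roller of the rear lane, 0 at the start; turns without end and very easily, each roller by itself
There are look-alikes about, which are no part of the job. Leave any blue look-alike of the bottle_loaded alone.

How it is judged:
By the outcome, as a careful person would: the job done as asked, in the order asked, and still so for the second after the job is handed in, with the robot touching nothing.
It also fails if it takes over 64 s, if anything falls off the work surface, if the arm or the gripper's body presses on something with over 40 N, if the wrist force passes 120 N, or if a joint passes its speed limit or range.

## Working session

There is one attempt and no reset: what is moved stays moved. The work goes in short steps, Python scripts to look and compute and a shell command to move; the robot and the scene stay as the last step left them, time stands still between calls to the robot, and variables do not carry over. Pictures are saved under pics/ and viewed, at most 10 in all, crops included, and the job is handed in when it is done.

```bash
mkdir -p pics
cat > h.py <<'E'
import numpy as np, cv2
from station import readout, viewer, ticket, find_in, landmark_of
def ray(c,at):
    p=cv2.undistortPoints(np.array([[[at[1],at[0]]]],float),np.array(c["mtx"]),np.array(c["distortion"]))[0,0]
    T=np.array(c["camera_from_world"]);R=T[:3,:3];o=-R.T@T[:3,3]
    return o,R.T@np.array([p[0],p[1],1])
def onz(c,at,z):
    o,d=ray(c,at);return o+d*(z-o[2])/d[2]
def tri(c1,a1,c2,a2):
    o1,d1=ray(c1,a1);o2,d2=ray(c2,a2)
    s=np.linalg.lstsq(np.c_[d1,-d2],o2-o1,rcond=None)[0]
    p,q=o1+s[0]*d1,o2+s[1]*d2
    return (p+q)/2,np.linalg.norm(p-q)
def proj(c,p):
    T=np.array(c["camera_from_world"])
    r=cv2.projectPoints(np.array([p],float),cv2.Rodrigues(T[:3,:3])[0],T[:3,3],np.array(c["mtx"]),np.array(c["distortion"]))[0].ravel()
    return r[::-1]
E
python3 - <<'E'
from h import *
np.set_printoptions(precision=3,suppress=True)
C={n:viewer.camera(n) for n in("top","side")}
cv2.imwrite("pics/a.png",np.vstack([cv2.resize(C[n]["image"][...,::-1],(480,300)) for n in C]))
for n in C: cv2.imwrite(f"pics/{n}0.png",C[n]["image"][...,::-1]); 
Z=dict(bottle_roller=0,seat_front=.0705,seat_rear=.0705,bottle_long=.0356,bottle_short=.0356,bottle_loaded=.0705,ribbed_rest=0,flap_plain_hinge=.11,flap_lipped_hinge=.11,flap_plain_edge=None,flap_lipped_edge=None,beaker_small=0,weigh_bottle=0)
for k,z in Z.items():
    for n in C:
        for r in landmark_of(n,k)[:4]:
            print(k,n,round(r["score"],2),np.round(r["at"]), onz(C[n],r["at"],z) if z is not None else "")
print(readout.get_obs())
E
```

```text
bottle_roller top 0.75 [196. 263.] [0.546 0.283 0.   ]
bottle_roller side 0.92 [271. 285.] [0.545 0.286 0.   ]
bottle_roller side 0.72 [248. 266.] [0.626 0.223 0.   ]
seat_front top 0.63 [212. 257.] [0.491 0.289 0.071]
seat_front side 0.9 [255. 304.] [0.492 0.281 0.071]
seat_rear top 0.9 [173. 259.] [0.604 0.284 0.071]
seat_rear side 0.61 [246. 264.] [0.597 0.283 0.071]
bottle_long top 0.94 [234. 453.] [ 0.431 -0.271  0.036]
bottle_long side 0.77 [153. 379.] [ 0.439 -0.265  0.036]
bottle_long side 0.41 [270. 290.] [0.52  0.308 0.036]
bottle_short top 0.84 [193. 445.] [ 0.55  -0.251  0.036]
bottle_short top 0.32 [230. 453.] [ 0.443 -0.271  0.036]
bottle_short side 0.54 [149. 352.] [ 0.533 -0.263  0.036]
bottle_loaded top 0.74 [172. 257.] [0.604 0.29  0.071]
bottle_loaded top 0.61 [148. 196.] [0.675 0.467 0.071]
bottle_loaded side 0.96 [316. 191.] [0.657 0.532 0.071]
bottle_loaded side 0.81 [243. 260.] [0.61  0.278 0.071]
ribbed_rest top 0.94 [211. 445.] [ 0.501 -0.26   0.   ]
ribbed_rest top 0.69 [211. 256.] [0.5   0.304 0.   ]
ribbed_rest top 0.16 [194. 444.] [ 0.552 -0.259  0.   ]
r
[... 886 characters left out ...]
 0.   ]
beaker_small side 0.83 [228. 362.] [0.402 0.067 0.   ]
weigh_bottle top 0.71 [246. 381.] [ 0.397 -0.071  0.   ]
weigh_bottle top 0.4 [194. 444.] [ 0.551 -0.258  0.   ]
weigh_bottle side 0.47 [200. 379.] [ 0.388 -0.07   0.   ]
{'clock': 1.4, 'qpos': array([-1.468,  0.207,  1.542,  0.   ,  1.394, -0.15 ]), 'dq': array([ 0.   , -0.001, -0.001,  0.   ,  0.   , -0.   ]), 'effort': array([  0.   , -37.088, -28.175,   0.07 ,   0.028,  -0.   ]), 'tool_pos': array([ 0.144, -0.557,  0.23 ]), 'orientation': array([-0.   ,  0.992,  0.127,  0.   ]), 'force': array([-0.958, -0.204,  0.066]), 'wrist_torque': array([-0.01 ,  0.009,  0.012]), 'gripper_force': 0.0, 'gripper_width': 0.9977644724031625}
```

View pics/top0.png

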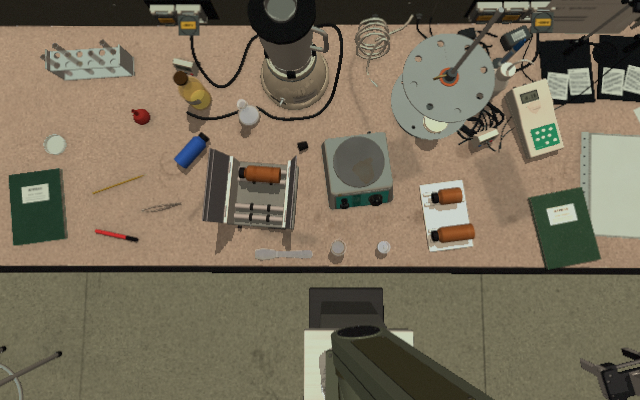

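View pics/side0.png

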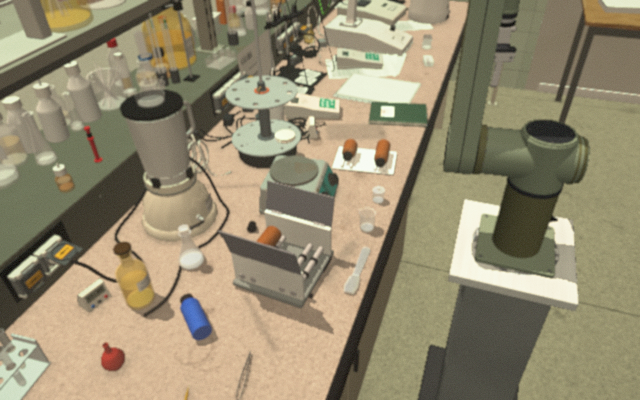

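Run:
```python
import cv2,numpy as np
t=cv2.imread("pics/top0.png");s=cv2.imread("pics/side0.png")
f=lambda i,r0,r1,c0,c1:cv2.resize(i[r0:r1,c0:c1],(400,300),interpolation=cv2.INTER_CUBIC)
cv2.imwrite("pics/crop.png",np.vstack([np.hstack([f(t,135,240,190,330),f(t,170,260,400,520)]),np.hstack([f(s,177,303,200,368),f(s,120,195,320,420)])]))
```

```text
(no output)
```

View pics/crop.png

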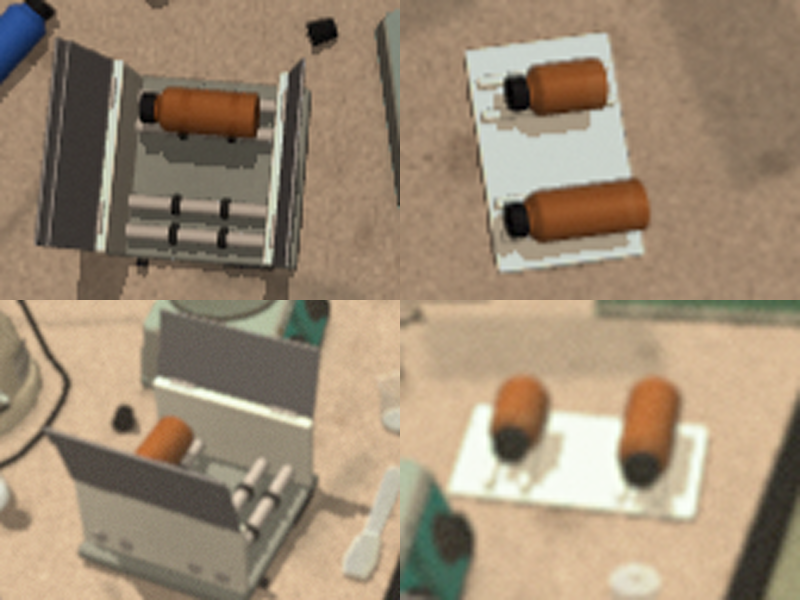

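Run:
```python
from h import *
np.set_printoptions(precision=4,suppress=True)
c=viewer.camera("top"); s=viewer.camera("side")
a=lambda x,y:[135+.35*(y),190+.35*x]
r=lambda x,y:[170+.3*y,400+.3*(x-400)]
P=[onz(c,r(*p),.008) for p in [(466,50),(608,33),(643,253),(498,270)]]
print("rest",np.array(P),np.mean(P,0))
ang=lambda v:np.degrees(np.arctan2(-v[0],v[1]))
for i,j in((1,0),(2,3)):print("yaw",ang(P[i]*0+P[j]-P[i]))
for i,j in((1,2),(0,3)):v=P[i]-P[j];print("yawx",np.degrees(np.arctan2(v[1],v[0])))
# bottle: cap tip, base end
print("long",onz(c,r(503,219),.0356),onz(c,r(648,203),.0356))
v=onz(c,r(503,219),.0356)-onz(c,r(648,203),.0356);print(ang(v),np.linalg.norm(v))
K=[onz(c,a(*p),.051) for p in [(176,203),(224,208),(174,235),(222,238)]]
print("collars",np.array(K),np.mean(K,0),ang(K[0]-K[1]),ang(K[2]-K[3]))
L=[onz(c,a(*p),.11) for p in [(118,62),(102,250)]];print("Ltop",np.array(L))
v=L[0]-L[1];print(np.degrees(np.arctan2(v[1],v[0])),np.linalg.norm(v))
R=[onz(c,a(*p),.11) for p in [(284,90),(268,262)]];print("Rtop",np.array(R))
v=R[0]-R[1];print(np.degrees(np.arctan2(v[1],v[0])),np.linalg.norm(v))
B=[onz(c,a(*p),.0705) for p in [(139,107),(259,116)]];v=B[0]-B[1];print("loaded",np.array(B),np.mean(B,0),ang(v),np.linalg.norm(v))
# side strips
b=lambda x,y:[177+.42*(y-300),200+.42*x]
L=[onz(s,b(*p),.11) for p in [(154,380),(311,425)]];v=L[0]-L[1];print("side R plate",np.array(L),np.degrees(np.arctan2(v[1],v[0])),np.linalg.norm(v))
for k in("flap_plain_edge","flap_lipped_edge","flap_plain_hinge","flap_lipped_hinge","seat_front","seat_rear","bottle_loaded"):
    A=landmark_of("top",k);D=landmark_of("side",k)
    for y in D[:2]:
        if A:print(k,tri(c,A[0]["at"],s,y["at"]))
```

```text
rest [[ 0.5768 -0.1853  0.008 ]
 [ 0.5922 -0.3115  0.008 ]
 [ 0.3973 -0.3364  0.008 ]
 [ 0.3819 -0.2095  0.008 ]] [ 0.4871 -0.2607  0.008 ]
yaw 6.945414476772366
yaw 6.948356113348047
yawx 7.286369221017762
yawx 7.093787203217955
long [ 0.4267 -0.2076  0.0356] [ 0.4409 -0.3318  0.0356]
6.5288524757469615 0.12501394782966804
collars [[0.5099 0.308  0.051 ]
 [0.505  0.2595 0.051 ]
 [0.4777 0.3094 0.051 ]
 [0.4748 0.261  0.051 ]] [0.4919 0.2845 0.051 ] -5.824627177669599 -3.429374175398416
Ltop [[0.6421 0.3553 0.11  ]
 [0.4608 0.3665 0.11  ]]
-3.5205261694024643 0.1817051186788986
Rtop [[0.6149 0.1946 0.11  ]
 [0.4498 0.2081 0.11  ]]
-4.6995467316821555 0.16564203224928173
loaded [[0.6045 0.343  0.0705]
 [0.5955 0.223  0.0705]] [0.6    0.283  0.0705] -4.268872661291236 0.1203569035895351
side R plate [[0.6305 0.1992 0.11  ]
 [0.4451 0.2143 0.11  ]] -4.648878069834557 0.18597747916930185
flap_plain_edge (array([0.5363, 0.1724, 0.1914]), np.float64(0.004396323700657261))
flap_lipped_edge (array([0.5593, 0.3875, 0.1912]), np.float64(0.002965804884618183))
flap_plain_hinge (array([0.5479, 0.1955, 0.1059]), np.float64(0.006815167795265192))
flap_lipped_hinge (array([0.5516, 0.3688, 0.1127]), np.float64(0.001682920787382642))
flap_lipped_hinge (array([0.5504, 0.3594, 0.1544]), np.float64(0.009291130799447383))
seat_front (array([0.4877, 0.2861, 0.0658]), np.float64(0.002790277239269258))
seat_rear (array([0.598 , 0.2824, 0.0674]), np.float64(0.0018320775814062694))
bottle_loaded (array([0.6041, 0.2777, 0.0694]), np.float64(0.009993025351386818))
bottle_loaded (array([0.4462, 0.215 , 0.3702]), np.float64(0.22631830428272728))
```

```bash
python3 -m creep '[[[0,0,0],-10.3],[[0,0,0],-10.3],[[0,0,0],-10.3],[[0,0,0],-10.3],[[0,0,0],-10.3],[[0,0,0],-10.3],[[0,0,0],-10.3],[[0,0,0],-10.3]]' 0.075 15
python3 -m creep '[[[0.0312,0.0403,0],0],[[0.0312,0.0403,0],0],[[0.0312,0.0403,0],0],[[0.0312,0.0403,0],0],[[0.0312,0.0403,0],0],[[0.0312,0.0403,0],0],[[0.0312,0.0403,0],0],[[0.0312,0.0403,0],0],[[0,0,0.04],0],[[0,0,0.03],0]]'
cat >> h.py <<'E'
def rel(p):
    from scipy.spatial.transform import Rotation as Ro
    o=readout.get_obs();q=np.array(o["orientation"]);R=Ro.from_quat(q[[1,2,3,0]]).as_matrix()
    print("clock",round(o["clock"],2),"tcp",np.round(o["tool_pos"],4),"xdeg",np.round(np.degrees(np.arctan2(R[1,0],R[0,0])),2),"shift",np.round(R.T@(np.array(p)-o["tool_pos"]),4),"F",np.round(o["force"],1),"w",o["gripper_width"]*.094)
E
python3 - <<'E'
from h import *
rel([.4338,-.2690,.0466])
c=viewer.camera("top");s=viewer.camera("side")
for n,k in(("top",c),("side",s)):
    cv2.imwrite(f"pics/{n}1.png",k["image"][...,::-1])
    for r in landmark_of(n,"bottle_long")[:3]:print(n,r,onz(k,r["at"],.0356))
cv2.imwrite("pics/b.png",np.hstack([cv2.resize(s["image"][100:220,310:430,::-1],(400,400)),cv2.resize(c["image"][150:270,390:510,::-1],(400,400))]))
E
```

```text
clock: 3.2
tool_pos: [0.1444, -0.5566, 0.2304]
orientation: [0.0, 0.661, 0.751, -0.0]
force: [1.0, 0.4, -1.0]
gripper_width: 0.797
gripper_force: 0.0
clock: 4.45
tool_pos: [0.4348, -0.2689, 0.1596]
orientation: [0.0, 0.662, 0.749, -0.0]
force: [0.4, -0.9, -1.0]
gripper_width: 0.798
gripper_force: 0.0
clock 4.45 tcp [ 0.4348 -0.2689  0.1596] xdeg 97.07 shift [ 0.    -0.001  0.113] F [ 0.4 -0.9 -1. ] w 0.07498321583209076
top {'at': [233.5, 453.5], 'score': 0.68} [ 0.43322344 -0.27220904  0.0356    ]
side {'at': [153.9, 379.9], 'score': 0.81} [ 0.43651658 -0.26269198  0.0356    ]
```

View pics/b.png

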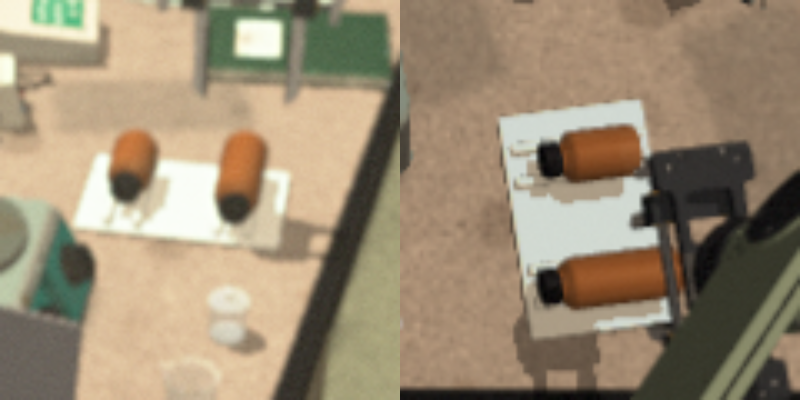

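```bash
python3 -m creep '[[[0,-0.001,0.03],0],[[0,0,0.03],0],[[0,0,0.025],0],[[0,0,0.018],0],[[0,0,0.010],0],[[0,0,0],0]]'
python3 - <<'E'
from h import *
rel([.4338,-.2690,.0466])
s=viewer.camera("side")
cv2.imwrite("pics/c.png",cv2.resize(s["image"][100:200,320:440,::-1],(600,500)))
E
```

```text
clock: 5.4
tool_pos: [0.4336, -0.2705, 0.0481]
orientation: [0.0, 0.663, 0.748, 0.0]
force: [-0.7, -0.3, -0.8]
gripper_width: 0.8
gripper_force: 0.0
clock 5.4 tcp [ 0.4336 -0.2705  0.0481] xdeg 96.92 shift [0.0015 0.0004 0.0015] F [-0.7 -0.3 -0.8] w 0.07519287064351425
```

View pics/c.png

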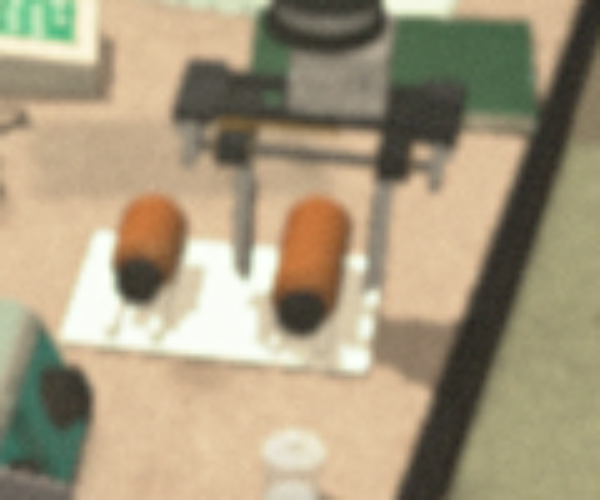

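```bash
python3 -m creep '[[[0,0,0.0015],0],[[0,0,0],0],[[0,0,0],0],[[0,0,0],0],[[0,0,0],0],[[0,0,0],0]]' 0.03 15
python3 -m creep '[[[0,0,-0.01],0],[[0,0,-0.02],0],[[0,0,-0.03],0],[[0,0,-0.04],0],[[0,0,-0.04],0],[[0,0,-0.035],0],[[0,0,-0.02],0]]'
python3 - <<'E'
from h import *
rel([.491,.286,.24])
E
```

```text
clock: 6.2
tool_pos: [0.4324, -0.2702, 0.0462]
orientation: [-0.001, 0.663, 0.749, -0.001]
force: [-5.3, -0.9, 5.7]
gripper_width: 0.484
gripper_force: 15.0
clock: 7.08
tool_pos: [0.4345, -0.2702, 0.2435]
orientation: [0.002, 0.663, 0.749, 0.001]
force: [-0.5, -0.5, -1.9]
gripper_width: 0.48
gripper_force: 15.0
clock 7.08 tcp [ 0.4345 -0.2702  0.2435] xdeg 96.95 shift [0.5453 0.1234 0.0027] F [-0.5 -0.5 -1.9] w 0.045166426021162984
```

```bash
python3 -m creep '[[[0.02,0.004,-0.01],0],[[0.04,0.01,-0.015],0],[[0.052,0.012,-0.01],1.4],[[0.054,0.012,0],1.4],[[0.054,0.012,0],1.4],[[0.054,0.012,0],1.4],[[0.054,0.012,0],1.4],[[0.054,0.012,0],1.4],[[0.054,0.012,0],1.4],[[0.048,0.012,0],1.4]]'
python3 -m creep '[[[0.032,0.01,0],0],[[0.015,0.005,0],0],[[0,0,0],0],[[0,0,0],0]]'
python3 - <<'E'
from h import *
np.set_printoptions(precision=4,suppress=True)
c=viewer.camera("top");s=viewer.camera("side")
rel([.491,.286,.24])
t=readout.get_obs()["tool_pos"]
for n,k in(("top",c),("side",s)):
    for w in("bottle_long","seat_front","seat_rear","bottle_roller"):
        for r in landmark_of(n,w)[:3]:print(n,w,np.round(r["at"]),round(r["score"],2),onz(k,r["at"],dict(bottle_long=t[2]-.0106,bottle_roller=0).get(w,.0705)))
cv2.imwrite("pics/d.png",np.hstack([cv2.resize(s["image"][150:310,200:360,::-1],(400,400)),cv2.resize(c["image"][110:270,180:340,::-1],(400,400))]))
E
```

```text
clock: 8.32
tool_pos: [0.5186, 0.2211, 0.2749]
orientation: [-0.001, 0.733, 0.681, -0.001]
force: [1.2, -0.3, -1.8]
gripper_width: 0.485
gripper_force: 15.0
clock: 8.82
tool_pos: [0.5381, 0.2626, 0.2756]
orientation: [-0.0, 0.733, 0.68, -0.001]
force: [0.8, -0.0, -1.1]
gripper_width: 0.487
gripper_force: 15.0
clock 8.93 tcp [0.5385 0.2623 0.2761] xdeg 85.65 shift [ 0.02   -0.0491  0.0361] F [ 0.5  0.1 -2.1] w 0.045732784377940545
top bottle_long [186. 252.] 0.66 [0.5406 0.2666 0.2655]
top seat_front [212. 256.] 0.67 [0.4912 0.2904 0.0705]
top seat_rear [175. 262.] 0.73 [0.5961 0.2753 0.0705]
top bottle_roller [196. 263.] 0.85 [0.5449 0.2827 0.    ]
side bottle_long [183. 282.] 0.96 [0.5426 0.2642 0.2655]
side seat_front [255. 304.] 0.77 [0.4908 0.2808 0.0705]
side seat_front [201. 378.] 0.71 [0.3742 0.019  0.0705]
side seat_rear [248. 263.] 0.98 [0.5968 0.2894 0.0705]
side bottle_roller [272. 283.] 0.91 [0.5479 0.2882 0.    ]
```

View pics/d.png

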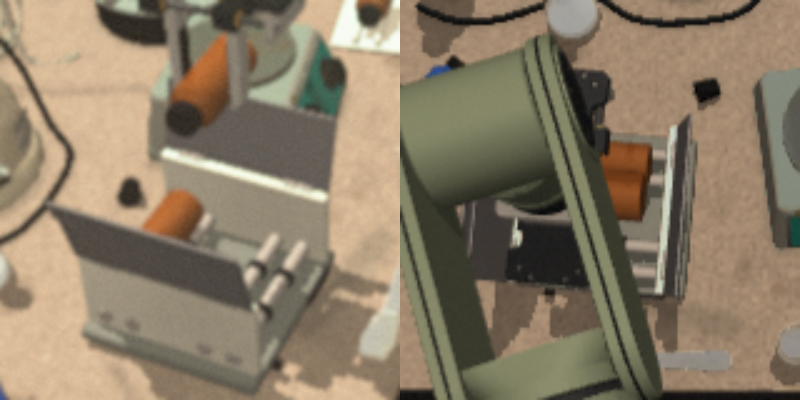

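```bash
python3 -m creep '[[[0.006,-0.016,0],0],[[0.008,-0.02,0],0],[[0.0045,-0.013,0],0],[[0,0,0],0],[[0,0,0.02],0],[[0,0,0.04],0],[[0,0,0.045],0],[[0,0,0.04],0],[[0,0,0.02],0],[[0,0,0.008],0]]'
python3 -m creep '[[[0,0,0],0],[[0,0,0],0]]'
python3 - <<'E'
from h import *
np.set_printoptions(precision=4,suppress=True)
c=viewer.camera("top");s=viewer.camera("side")
rel([.491,.2845,.0811])
t=readout.get_obs()["tool_pos"]
for n,k in(("top",c),("side",s)):
    for w in("bottle_long","seat_front","seat_rear"):
        for r in landmark_of(n,w)[:3]:print(n,w,np.round(r["at"],1),round(r["score"],2),onz(k,r["at"],dict(bottle_long=t[2]-.0106).get(w,.0705)))
cv2.imwrite("pics/e.png",np.hstack([cv2.resize(s["image"][180:300,220:340,::-1],(400,400),interpolation=cv2.INTER_CUBIC),cv2.resize(c["image"][130:250,200:320,::-1],(400,400),interpolation=cv2.INTER_CUBIC)]))
E
```

```text
clock: 10.58
tool_pos: [0.4905, 0.2851, 0.1014]
orientation: [-0.0, 0.733, 0.68, -0.001]
force: [0.1, 0.4, -1.2]
gripper_width: 0.482
gripper_force: 15.0
clock: 10.82
tool_pos: [0.4924, 0.286, 0.1044]
orientation: [0.001, 0.733, 0.68, 0.001]
force: [0.2, 0.1, -3.2]
gripper_width: 0.488
gripper_force: 15.0
clock 10.93 tcp [0.4923 0.286  0.1044] xdeg 85.74 shift [-0.0016 -0.0012  0.0233] F [-0.2  0.3 -1.7] w 0.045492140136932126
top bottle_long [210.7 257.4] 0.79 [0.494  0.2835 0.0938]
top seat_front [214.4 257.1] 0.76 [0.485  0.2883 0.0705]
top seat_rear [175.2 260.9] 0.62 [0.5966 0.2793 0.0705]
side bottle_long [252.8 300. ] 0.83 [0.4939 0.2989 0.0938]
side seat_front [255.2 306.2] 0.67 [0.486  0.2802 0.0705]
side seat_rear [244.4 262.1] 0.95 [0.6044 0.2799 0.0705]
```

View pics/e.png

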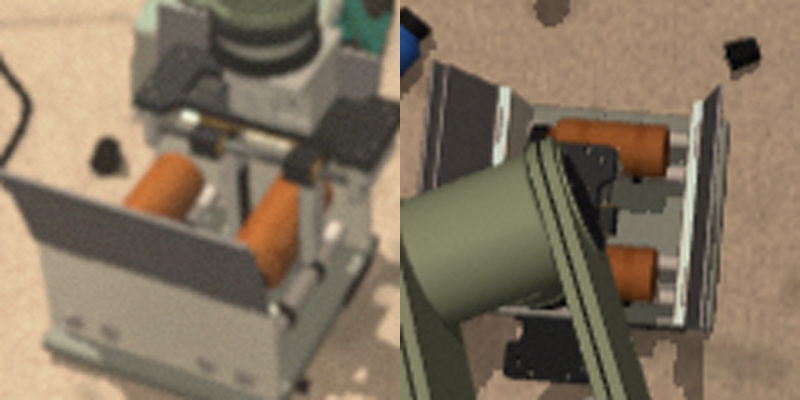

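Run:
```python
from h import *
np.set_printoptions(precision=4,suppress=True)
c=viewer.camera("top")
im=c["image"].astype(int)
g=lambda x,y:[130+.3*y,200+.3*(x-400)]
print(onz(c,g(668,151),.0705),onz(c,g(656,274),.0938),onz(c,g(666.5,276),.042),onz(c,g(677,152),.042))
# brown rows per column
hsv=cv2.cvtColor(c["image"],cv2.COLOR_RGB2HSV)
m=(hsv[...,0]<15)&(hsv[...,1]>150)&(hsv[...,2]>60)
for lo,hi,z in((160,190,.0705),(200,225,.0938)):
    for col in range(262,284,2):
        r=np.where(m[lo:hi,col])[0]+lo
        if len(r)>4:print(col,r.min(),r.max(),onz(c,[(r.min()+r.max())/2,col],z))
# old picture: front rollers profile between collars etc.
o=cv2.imread("pics/top0.png").max(2)
for col in (245,246,260,262,264,274,276):print(col,o[200:226,col])
```

```text
[0.5964 0.2237 0.0705] [0.49   0.2297 0.0938] [0.4912 0.2271 0.042 ] [0.5998 0.2192 0.042 ]
262 167 173 [0.6116 0.2764 0.0705]
264 167 174 [0.6102 0.2707 0.0705]
266 167 178 [0.6044 0.2649 0.0705]
268 167 181 [0.6001 0.2591 0.0705]
270 168 181 [0.5987 0.2534 0.0705]
272 168 182 [0.5972 0.2477 0.0705]
274 168 182 [0.5973 0.242  0.0705]
276 168 182 [0.5973 0.2363 0.0705]
278 168 182 [0.5973 0.2306 0.0705]
264 205 213 [0.4988 0.2653 0.0938]
266 205 218 [0.4919 0.2596 0.0938]
268 205 219 [0.4905 0.2541 0.0938]
270 205 219 [0.4905 0.2485 0.0938]
272 205 220 [0.4892 0.243  0.0938]
274 205 220 [0.4892 0.2374 0.0938]
276 206 215 [0.4947 0.232  0.0938]
245 [125 125 126 120 161 180 174 144  95  78  78  77 116 114 150 176 179 159
 115  84  78  79  79 119 109  83]
246 [125 127 127 114 159 178 174 147  97  78  79  77 116 125 150 174 179 161
 120  88  81  79  81 120 110  83]
260 [124 125 121 124 120 158 178 176 148 100  77  76  75 114 123 151 173 179
 162 125  84  78  78 118 128 114]
262 [123 121 123 124 109 152 178 176 155 109  82  76  77  76 116 135 167 182
 166 135  91  78  77  78 116 118]
264 [122 122 123 124 123 148 173 177 159 118  74  73  79  78 114 126 165 181
 170 139  91  79  78  81 118 122]
274 [126 126 127 127 126 119 154 179 178 153 107  81  77  78  79 114 153 173
 180 165 131  89  79  80  78 117]
276 [125 129 126 127 126 124 151 176 180 158 114  84  78  79  80 116 130 166
 183 168 137  88  76  80  81 118]
```

Run:
```python
from h import *
np.set_printoptions(precision=4,suppress=True)
c=viewer.camera("top")
o=cv2.imread("pics/top0.png").max(2).astype(float)
n=np.array([.9972,-.075])
def cen(col,lo,hi):
    w=np.clip(o[lo:hi,col]-115,0,None);return (w*np.arange(lo,hi)).sum()/w.sum()
for col,a,b,d in((245,203,209,219),(246,203,209,219),(260,204,210,220),(262,204,210,220),(264,204,211,221),(274,205,211,222),(276,205,211,222)):
    p=(onz(c,[cen(col,a,b),col],.041)+onz(c,[cen(col,b+3,d),col],.041))/2
    print(col,p,"lane coord",n@p[:2])
for x,y in((.4905,.2513),(.4892,.24)):print("held",n@[x,y])
print("rear",n@[.5973,.242]-.108,"tcp",n@readout.get_obs()["tool_pos"][:2],"target",n@[.491,.286])
e=np.array([.075,.9972])
print("axial loaded end",e@[.5964,.2237],"held end",e@[.490,.2297])
rel([.491,.2845,.0811])
```

```text
245 [0.4979 0.3289 0.041 ] lane coord 0.47183854164382316
246 [0.4978 0.326  0.041 ] lane coord 0.4719790717108929
260 [0.4949 0.2852 0.041 ] lane coord 0.47214152767384016
262 [0.4942 0.2794 0.041 ] lane coord 0.471827892041397
264 [0.4939 0.2736 0.041 ] lane coord 0.47201526472376526
274 [0.4918 0.2445 0.041 ] lane coord 0.47203899869672994
276 [0.4913 0.2387 0.041 ] lane coord 0.47205197162103385
held 0.47027909999999995
held 0.46983024
rear 0.46947756000000007 tcp 0.468418179179125 target 0.46817519999999996
axial loaded end 0.26780364 held end 0.26580684
clock 11.32 tcp [0.4912 0.2856 0.103 ] xdeg 85.74 shift [-0.0011 -0.0001  0.0219] F [ 0.3  0.5 -1.8] w 0.045866622249678746
```

```bash
python3 -m creep '[[[0,0,0.006],0],[[0,0,0.005],0],[[0,0,0.004],0],[[0,0,0.002],0],[[0,0,0.001],0],[[0,0,0],0]]'
python3 - <<'E'
from h import *
import time
for i in range(4):
    viewer.camera("top");rel([.491,.2845,.0811])
E
```

```text
clock: 12.08
tool_pos: [0.4913, 0.2856, 0.085]
orientation: [0.0, 0.733, 0.68, 0.0]
force: [-0.6, 1.4, -1.4]
gripper_width: 0.487
gripper_force: 15.0
clock 12.12 tcp [0.4913 0.2857 0.0851] xdeg 85.74 shift [-0.0012 -0.0002  0.004 ] F [-0.2  0.5 -1.7] w 0.04580945213313986
clock 12.18 tcp [0.4914 0.2857 0.0852] xdeg 85.74 shift [-0.0012 -0.0003  0.0041] F [ 0.  -0.4 -2.7] w 0.04560350260662326
clock 12.22 tcp [0.4914 0.2857 0.0852] xdeg 85.74 shift [-0.0012 -0.0003  0.0041] F [-0.7  0.1 -2.3] w 0.04571206570901608
clock 12.28 tcp [0.4914 0.2857 0.0852] xdeg 85.74 shift [-0.0012 -0.0003  0.0041] F [ 0.5 -0.3 -1.4] w 0.045572759311284156
```

```bash
for i in 1 2; do python3 -m creep '[[[0,0,0.001],0],[[0,0,0],0],[[0,0,0],0]]' | grep -E "tool|^force"; done
for i in 1 2 3; do python3 -m creep '[[[0,0,0.0006],0],[[0,0,0],0],[[0,0,0],0]]'| grep -E "tool|^force"; done
python3 - <<'E'
from h import *
for i in range(4):
    viewer.camera("top");rel([.491,.2845,.0811])
E
```

```text
tool_pos: [0.4912, 0.2856, 0.0839]
force: [-0.0, -0.1, -1.8]
tool_pos: [0.4912, 0.2856, 0.0829]
force: [-0.2, -0.3, -0.9]
tool_pos: [0.4912, 0.2856, 0.0823]
force: [0.3, -0.4, -1.5]
tool_pos: [0.4912, 0.2856, 0.0817]
force: [1.0, -0.5, -2.5]
tool_pos: [0.4913, 0.2856, 0.0812]
force: [0.5, 0.1, -1.0]
clock 14.2 tcp [0.4913 0.2856 0.0812] xdeg 85.74 shift [-0.0011 -0.0002  0.0001] F [-0.1 -1.2 -2.4] w 0.04561006960152308
clock 14.25 tcp [0.4913 0.2856 0.0812] xdeg 85.74 shift [-0.0011 -0.0002  0.0001] F [-0.3  0.5 -1.5] w 0.0457163416576468
clock 14.3 tcp [0.4913 0.2856 0.0812] xdeg 85.74 shift [-0.0011 -0.0002  0.0001] F [ 0.2  0.5 -0.7] w 0.04559217534447916
clock 14.35 tcp [0.4913 0.2856 0.0812] xdeg 85.74 shift [-0.0011 -0.0002  0.0001] F [-1.   0.2 -1.5] w 0.04545663965254131
```

```bash
for i in 1 2 3 4; do python3 -m creep '[[[0,0,0.0004],0],[[0,0,0],0]]' >/dev/null
python3 - <<'E'
from h import *
F=[]
for i in range(3):
    viewer.camera("top");o=readout.get_obs();F.append(o["force"])
print(o["tool_pos"].round(4),np.mean(F,0).round(2))
E
done
```

```text
[0.4915 0.2857 0.0811] [ 0.07 -0.4   0.56]
[0.4916 0.2857 0.0809] [-0.07 -0.98  4.96]
[0.4917 0.2857 0.0809] [-0.87 -1.54  7.4 ]
[0.4917 0.2857 0.0808] [-1.52 -1.86  9.03]
```

```bash
python3 -m creep '[[[0,0,-0.0009],0],[[0,0,0],0]]' - 3 | grep -E "tool|^force|grip"
python3 -m creep '[[[0,0,0],0],[[0,0,0],0]]' | grep -E "tool|^force|grip"
python3 -m creep '[[[0,0,0],0],[[0,0,0],0],[[0,0,0],0]]' 0.052 | grep -E "tool|^force|grip"
python3 -m creep '[[[0,0,0],0],[[0,0,0],0],[[0,0,0],0]]' 0.064 | grep -E "tool|^force|grip"
python3 - <<'E'
from h import *
s=viewer.camera("side");rel([.491,.2845,.0811])
cv2.imwrite("pics/f.png",cv2.resize(s["image"][180:300,220:340,::-1],(600,600),interpolation=cv2.INTER_CUBIC))
E
```

```text
tool_pos: [0.4915, 0.2858, 0.0807]
force: [0.6, -0.2, 4.3]
gripper_width: 0.487
gripper_force: 3.0
tool_pos: [0.4916, 0.2858, 0.0807]
force: [0.2, 1.0, 4.7]
gripper_width: 0.488
gripper_force: 3.0
tool_pos: [0.4906, 0.2854, 0.0797]
force: [-0.4, 0.2, -1.4]
gripper_width: 0.55
gripper_force: 0.0
tool_pos: [0.4912, 0.2856, 0.0805]
force: [-0.2, 1.0, -0.6]
gripper_width: 0.682
gripper_force: 0.0
clock 17.25 tcp [0.4912 0.2856 0.0805] xdeg 85.74 shift [-0.0011 -0.0001 -0.0006] F [ 0.  -0.1 -0.5] w 0.06387214421116001
```

View pics/f.png

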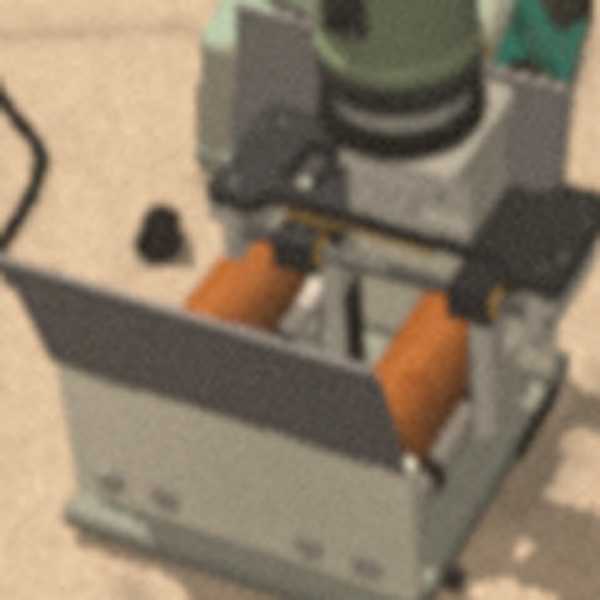

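```bash
python3 -m creep '[[[0,0,-0.01],0],[[0,0,-0.02],0],[[0,0,-0.04],0],[[0,0,-0.05],0],[[0,0,-0.05],0],[[0,0,-0.05],0]]' | grep -E "tool|^force"
python3 -m creep '[[[-0.02,0.01,0],0],[[-0.03,0.012,0],0],[[-0.03,0.012,0],0],[[-0.03,0.01,0],0],[[-0.02,0.01,0],0],[[-0.01,0,0],0],[[0,0,0],0],[[0,0,0],0]]' 0 10 | grep -E "tool|^force|width"
python3 - <<'E'
from h import *
np.set_printoptions(precision=4,suppress=True)
c=viewer.camera("top");s=viewer.camera("side");rel([.545-.14*.075,.2835-.14*.997,.19])
cv2.imwrite("pics/g.png",np.hstack([cv2.resize(s["image"][150:310,200:360,::-1],(400,400)),cv2.resize(c["image"][110:270,180:340,::-1],(400,400))]))
for k in("flap_plain_edge","flap_lipped_edge","bottle_long","bottle_loaded"):
    A=landmark_of("top",k)[:2];D=landmark_of("side",k)[:2]
    for x in A:
      for y in D: print(k,x["score"],y["score"],tri(c,x["at"],s,y["at"]))
E
```

```text
tool_pos: [0.491, 0.2856, 0.303]
force: [0.3, 0.7, 0.5]
tool_pos: [0.5343, 0.1427, 0.3007]
force: [-0.1, -0.2, -0.2]
gripper_width: 0.008
clock 19.1 tcp [0.5344 0.1428 0.3006] xdeg 85.81 shift [0.0011 0.     0.1106] F [0.5 0.1 0.2] w 0.000760892892998951
flap_lipped_edge 0.78 0.93 (array([0.5576, 0.3849, 0.1892]), np.float64(0.0009413320645813714))
flap_lipped_edge 0.71 0.93 (array([0.5429, 0.3036, 0.1187]), np.float64(0.11053344500368119))
bottle_long 0.53 0.56 (array([0.4975, 0.2825, 0.0601]), np.float64(0.0006490079944633737))
bottle_loaded 0.69 0.85 (array([0.6919, 0.4897, 0.0109]), np.float64(0.0022663485885719577))
bottle_loaded 0.69 0.65 (array([0.5902, 0.4055, 0.2051]), np.float64(0.11823499586920602))
```

View pics/g.png

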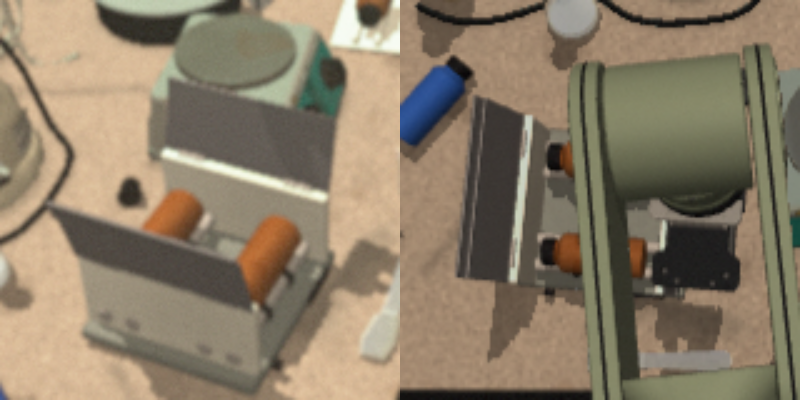

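```bash
python3 -m creep '[[[0,0,0.02],0],[[0,0,0.03],0],[[0,0,0.03],0],[[0,0,0.02],0],[[0,0,0.01],0],[[0,0,0],0]]' | grep -E "tool|^force"
python3 -m creep '[[[0.01,0,0],0],[[0.01,0,0],0],[[0.01,0,0],0],[[0.012,0,0],0],[[0.012,0,0],0],[[0.012,0,0],0],[[0.009,0,0],0]]' | grep -E "tool|^force"
python3 -m creep '[[[0.008,0,0.002],0],[[0.008,0,0.003],0],[[0.005,0,0.005],0],[[0.005,0,0.005],0],[[0.003,0,0.005],0],[[0.004,0,0.005],0],[[0.002,0,0.005],0],[[0.002,0,0.005],0]]' | grep -E "tool|^force"
python3 - <<'E'
from h import *
np.set_printoptions(precision=4,suppress=True)
c=viewer.camera("top");s=viewer.camera("side");rel([.545-.025*.075,.2835-.025*.997,.139])
cv2.imwrite("pics/i.png",np.hstack([cv2.resize(s["image"][150:310,200:360,::-1],(400,400)),cv2.resize(c["image"][110:270,180:340,::-1],(400,400))]))
E
```

```text
tool_pos: [0.5344, 0.142, 0.19]
force: [0.2, 1.5, -0.7]
tool_pos: [0.5401, 0.2177, 0.1903]
force: [-0.3, -0.4, 0.1]
tool_pos: [0.5429, 0.2538, 0.1551]
force: [-0.1, 0.3, 0.6]
clock 22.23 tcp [0.5425 0.2537 0.1546] xdeg 85.75 shift [0.0049 0.0003 0.0156] F [-0.3 -0.  -0.3] w 0.0008092453099374594
```

View pics/i.png

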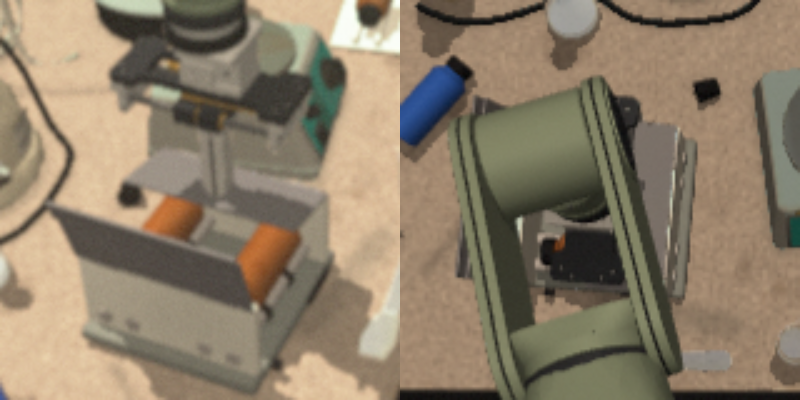

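```bash
python3 -m creep '[[[0.002,0,0.005],0],[[0.001,0,0.005],0],[[0,0,0.003],0],[[0,0,0.001],0],[[0,0,0],0]]' | grep -E "tool|^force"
for i in 1 2 3; do python3 -m creep '[[[0,0,0.001],0],[[0,0,0],0]]' | grep -E "tool|^force"; done
```

```text
tool_pos: [0.5431, 0.2566, 0.1414]
force: [-0.8, 0.7, 0.4]
tool_pos: [0.5432, 0.2567, 0.1405]
force: [-0.4, 0.4, -0.3]
tool_pos: [0.5432, 0.2567, 0.1394]
force: [0.6, 0.7, 0.8]
tool_pos: [0.5432, 0.2567, 0.1392]
force: [-3.2, -0.4, 5.4]
```

```bash
python3 -m creep '[[[0,0,0.001],0],[[0,0,0],0],[[0,0,0],0]]' | grep -E "tool|^force"
python3 -m creep '[[[0,0,-0.01],0],[[0,0,-0.03],0],[[0,0,-0.04],0],[[0,0,-0.04],0],[[0,0,-0.04],0],[[0,0,0],0]]' | grep -E "tool|^force"
python3 - <<'E'
from h import *
np.set_printoptions(precision=4,suppress=True)
c=viewer.camera("top");s=viewer.camera("side");rel([.545+.145*.075,.2835+.145*.997,.3])
for k in("flap_plain_edge","flap_lipped_edge","flap_lipped_hinge"):
    A=landmark_of("top",k)[:2];D=landmark_of("side",k)[:2]
    for x in A:
      for y in D: print(k,x["score"],y["score"],tri(c,x["at"],s,y["at"]))
E
```

```text
tool_pos: [0.5433, 0.2567, 0.1391]
force: [-3.2, -0.9, 8.8]
tool_pos: [0.5455, 0.2574, 0.3021]
force: [0.5, 0.4, 0.4]
clock 24.82 tcp [0.5431 0.2566 0.297 ] xdeg 85.74 shift [ 0.1719  0.     -0.003 ] F [-0.6 -0.4 -0.7] w 0.00024505501067213526
flap_plain_edge 0.8 0.86 (array([0.5399, 0.2859, 0.1157]), np.float64(0.0017773424625777228))
flap_lipped_edge 0.77 0.79 (array([0.5558, 0.386 , 0.1897]), np.float64(0.0030959156535678755))
flap_lipped_hinge 0.85 0.75 (array([0.5528, 0.365 , 0.1084]), np.float64(0.003314558055797026))
```

```bash
python3 -m creep '[[[0.02,0,-0.003],0],[[0.04,0,0],0],[[0.045,0,0],0],[[0.04,0,0],0],[[0.02,0,0],0],[[0.007,0,0],0],[[0,0,0],0]]' | grep -E "tool|^force"
python3 -m creep '[[[0,0,0.02],0],[[0,0,0.03],0],[[0,0,0.03],0],[[0,0,0.02],0],[[0,0,0.01],0],[[0,0,0],0]]' | grep -E "tool|^force"
python3 - <<'E'
from h import *
rel([.545+.145*.075,.2835+.145*.997,.19])
E
```

```text
tool_pos: [0.5557, 0.4288, 0.3001]
force: [0.2, -0.2, 0.1]
tool_pos: [0.5559, 0.4278, 0.1898]
force: [0.1, 0.5, 0.2]
clock 26.75 tcp [0.5559 0.4278 0.1898] xdeg 85.72 shift [ 0.0003 -0.     -0.0002] F [0.1 0.5 0.2] w 0.0003642796872522603
```

```bash
python3 -m creep '[[[-0.01,0,0],0],[[-0.01,0,0],0],[[-0.01,0,0],0],[[-0.012,0,0],0],[[-0.012,0,0],0],[[-0.012,0,0],0],[[-0.012,0,0],0],[[-0.003,0,0],0]]' | grep -E "tool|^force"
python3 -m creep '[[[-0.006,0,0.004],0],[[-0.005,0,0.004],0],[[-0.005,0,0.005],0],[[-0.004,0,0.005],0],[[-0.003,0,0.005],0],[[-0.003,0,0.006],0],[[-0.002,0,0.005],0],[[-0.001,0,0.005],0]]' | grep -E "tool|^force"
python3 -m creep '[[[-0.001,0,0.004],0],[[0,0,0.004],0],[[0,0,0.002],0],[[0,0,0],0]]' | grep -E "tool|^force"
for i in 1 2; do python3 -m creep '[[[0,0,0.001],0],[[0,0,0],0]]' | grep -E "tool|^force"; done
```

```text
tool_pos: [0.5499, 0.3464, 0.1904]
force: [0.6, 0.5, -0.1]
tool_pos: [0.5478, 0.3184, 0.1511]
force: [0.4, -1.1, 0.2]
tool_pos: [0.5476, 0.3175, 0.1412]
force: [0.4, 0.4, 0.3]
tool_pos: [0.5478, 0.3176, 0.1405]
force: [-0.7, -0.3, 0.4]
tool_pos: [0.5477, 0.3175, 0.1394]
force: [0.5, -0.4, 0.1]
```

```bash
for i in 1 2 3; do python3 -m creep '[[[0,0,0.0008],0],[[0,0,0],0]]' | grep -E "tool|^force"; done
python3 - <<'E'
from h import *
np.set_printoptions(precision=4,suppress=True)
c=viewer.camera("top");s=viewer.camera("side");rel([.545,.2835,.3])
for k in("flap_plain_edge","flap_lipped_edge"):
    A=landmark_of("top",k)[:2];D=landmark_of("side",k)[:2]
    for x in A:
      for y in D: print(k,x["score"],y["score"],tri(c,x["at"],s,y["at"]))
E
```

```text
tool_pos: [0.5478, 0.3175, 0.1393]
force: [-2.2, 0.3, 3.7]
tool_pos: [0.5478, 0.3175, 0.1392]
force: [-2.9, -1.5, 6.3]
tool_pos: [0.5478, 0.3176, 0.1391]
force: [-4.2, -2.1, 9.6]
clock 30.6 tcp [0.5478 0.3176 0.1392] xdeg 85.75 shift [-0.0342 -0.0002 -0.1608] F [-4.7 -2.8 10.4] w 9.777665907687506e-05
flap_plain_edge 0.68 0.7 (array([ 0.6422, -0.2714, -0.3506]), np.float64(0.3110446286169795))
flap_plain_edge 0.57 0.7 (array([0.5393, 0.2819, 0.1168]), np.float64(0.003532979693706275))
flap_lipped_edge 0.63 0.62 (array([0.5536, 0.2749, 0.108 ]), np.float64(0.0036157426430670028))
```

Closed at the expected height. I'll retract and check that everything is in place.

```bash
python3 -m creep '[[[0,0,-0.005],0],[[0,0,-0.03],0],[[0,0,-0.05],0],[[0,0,-0.05],0],[[0,0,-0.03],0],[[0,0,0],0]]' | grep -E "tool|^force"
python3 -m creep '[[[-0.03,0,0],0],[[-0.05,0,0],0],[[-0.06,0,0],0],[[-0.06,0,0],0],[[-0.05,0,0],0],[[-0.03,0,0],0],[[0,0,0],0],[[0,0,0],0]]' | grep -E "tool|^force"
python3 - <<'E'
from h import *
np.set_printoptions(precision=4,suppress=True)
C={n:viewer.camera(n) for n in("top","side")};c,s=C["top"],C["side"]
for k in("flap_plain_edge","flap_lipped_edge","flap_lipped_hinge"):
    A=landmark_of("top",k)[:2];D=landmark_of("side",k)[:2]
    for x in A:
      for y in D: print(k,x["score"],y["score"],tri(c,x["at"],s,y["at"]))
for k,z in(("bottle_short",.0356),("beaker_small",0),("weigh_bottle",0)):
    for n in C:
        for r in landmark_of(n,k)[:1]:print(k,n,r["score"],onz(C[n],r["at"],z))
# brown visible through the open front in the side view
hsv=cv2.cvtColor(s["image"],cv2.COLOR_RGB2HSV);m=(hsv[...,0]<15)&(hsv[...,1]>150)&(hsv[...,2]>60)
n,_,st,ce=cv2.connectedComponentsWithStats(m[180:310,200:360].astype(np.uint8));print(st[1:],ce[1:]+[200,180])
E
```

```text
tool_pos: [0.5494, 0.3182, 0.3052]
force: [1.5, -0.4, 0.1]
tool_pos: [0.5263, 0.039, 0.3003]
force: [-0.1, 0.6, -0.4]
flap_plain_edge 0.91 0.55 (array([0.5408, 0.2896, 0.1232]), np.float64(0.0029829227577087203))
flap_lipped_edge 0.78 0.82 (array([0.5445, 0.2796, 0.1152]), np.float64(0.008962705924041884))
flap_lipped_hinge 0.74 0.78 (array([0.5451, 0.3693, 0.1213]), np.float64(0.0040164567890082215))
flap_lipped_hinge 0.61 0.78 (array([0.5683, 0.2981, 0.0426]), np.float64(0.025532767618062596))
bottle_short top 0.92 [ 0.5463 -0.2496  0.0356]
bottle_short side 0.72 [ 0.5475 -0.2621  0.0356]
beaker_small top 0.57 [0.393  0.0649 0.    ]
beaker_small side 0.8 [0.3929 0.0561 0.    ]
weigh_bottle top 0.49 [ 0.3885 -0.0678  0.    ]
weigh_bottle side 0.74 [ 0.3946 -0.0708  0.    ]
[] []
```

```bash
python3 -c "
from station import ticket;print(ticket.finish_job())"
```

```text
the job is handed in; nothing more can be done
None
```

The job is handed in: the long bottle lies on the front rollers, and both flaps are folded down flat, the plain one first and then the lipped one over it. The short bottle, beaker and weighing bottle still measure where they started. With the cover shut I could not see the two bottles on the rollers, but the last picture before closing showed the long one seated. I did not measure whether the rollers turned.

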